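# Close the tube clamp on the lamp boom

## Task

One of the two tube clamps that hold the desk lamp's boom is still open. Lay its hinged half over onto the tube, swing its bolt upright into the slot of the ear, and turn the nut by its lever clockwise until it comes up hand-tight, so that the clamp really grips the thin aluminium tube but does not crush it. Leave the other things on the table where they are.

Things in the scene. Friction and masses are not known exactly. Their poses are not given: they have to be found in the camera images.
- mount: wooden board 110 x 300 x 8 mm fixed to the table, carrying two steel tube clamps; origin on the table under the middle of the OPEN clamp, x across the tube (hinge at -x, bolt at +x), y along the tube, z up. The open clamp is 26 mm wide along y. The other one, at y = +190 mm, is closed and tight already: leave it. All heights given are above the table
- lamp: aluminium desk lamp, fixed: its boom is a thin tube 27 mm in diameter along the mount's y axis from y = -75 to +275 mm at x = 0, its centre line 51.2 to 52 mm high (it beds more or less deep in the lower rubber liners); shade and toggle switch stand at the +y end, up to 235 mm high. Origin on the tube's line, 52 mm below its centre, at the open clamp; axes as the mount's
- cap (a joint): angle in rad of the open clamp's hinged half, with a 3 mm rubber liner inside: starts at 1.6 to 2.05, opened away to the mount's -x side; lying on the tube it reads 0 to -0.03, a little less when clamped. The hinge is stiff (about 0.09 N m), so the half stays where it is left; press its ear down on the tube with 10 to 20 N. Closed, its top is 73 mm high
- hinge_axis (a point): point on the hinge axis of the hinged half, mid-width: x = -26 mm, height 52 mm in the mount's frame; the axis is parallel to the mount's y
- ear (a point): middle of the forked ear at the free end of the hinged half. Closed, it is at x = +34 mm, 58 mm high, the ear's top 62 mm high. The ear is 26 mm wide along the tube (can be pinched across this width), 8 mm thick, reaches 6 mm beyond this point and joins the half 17 mm inwards; its slot, 11 mm wide, is open at the free end
- bolt (a joint): angle in rad of the swing bolt: 0 = upright in the slot, positive = leaning outwards to the mount's +x; starts at 0.6 to 0.95. Its shank is 8 mm in diameter; it meets the bottom of the slot at about -0.025. The pivot is stiff (about 0.1 N m), so the bolt stays where it is left
- bolt_pivot (a point): point on the bolt's pivot axis, mid-width: x = +34 mm, height 18 mm in the mount's frame; the axis is parallel to the mount's y
- nut: steel lever nut on the swing bolt: flange 29 mm in diameter and 4 mm thick, hub 20 mm in diameter up to 34 mm above the underside, and a round lever bar. Origin at the centre of its underside, z along the bolt away from the pivot, y along the lever. Clockwise seen from its top it runs down 10 mm per turn. With the hinged half seated it starts 1 to 3.5 mm clear of the ear's top
- lever_end (a point): point on the nut's lever, 55 mm from the nut's axis and 26 mm above its underside. The bar is 10 mm thick from the hub to 70 mm out, with a 14 mm end; it starts within 0.2 rad of the mount's y direction. Pushed here it runs free at about 1 N; once the nut bears on the ear the push rises, about 1 N per 0.1 rad. A push of 6 to 8 N is hand-tight; at about 12 N the tube is crushed
- tumbler: glass tumbler, 70 mm across, 95 mm tall, standing; origin under its base. Bystander
- sharpener: blue plastic pencil sharpener, 46 x 34 x 40 mm; origin under its base. Bystander
- punch: steel hole punch, 115 x 60 mm, 62 mm tall; origin under its base. Bystander
- bamboo_box: bamboo box with a sliding lid, 120 x 70 x 46 mm; origin under its base. Bystander

How it is judged (in metres and radians):
On the way, in this order (a step that is already met when the one before it is completed fails the run):
1. the hinged half lies down on the tube (value of joint cap below 0.03 rad), for 0.2 s.
2. the bolt stands upright in the slot of the closed half (value of joint cap below 0.03 rad and value of joint bolt below 0.08 rad), for 0.2 s.
At the end, for the whole second after the job is handed in: the hinged half is down on the tube (joint below 0.02 rad), the bolt upright in the slot (below 0.08 rad), the nut done up and at rest so that the lamp's tube is clamped with more than 42 N; the press on the tube never exceeded 130 N (value of joint cap below 0.02 rad and value of joint bolt below 0.08 rad and contact force between lamp and anything else above 42 N and angular speed of nut below 0.3 rad/s); the robot touches nothing.
It fails at once if the tube is crushed: pressed with more than 130 N (contact force between lamp and anything else above 130 N).
It fails at once if the tumbler is shoved or tipped (distance of tumbler from where it was at the start of the episode above 0.03 m or angle between tumbler's own z axis and vertical above 0.35 rad).
It fails at once if the sharpener is shoved (distance of sharpener from where it was at the start of the episode above 0.03 m).
It fails at once if the hole punch is shoved (distance of punch from where it was at the start of the episode above 0.03 m).
It fails at once if the bamboo box is shoved (distance of bamboo_box from where it was at the start of the episode above 0.03 m).
It also fails if it takes over 64 s, if anything falls off the work surface, if the arm or the gripper's body presses on something with over 40 N, if the wrist force passes 120 N, or if a joint passes its speed limit or range.

## Robot

A 6-joint arm with a two-finger parallel gripper is mounted at the origin on the work surface. World frame = base frame: x ahead of the robot, y to its left, z up, the work surface at z = 0. Lengths are in mm, angles in rad, forces in N, time in s.
With the tool pointing down it reaches from about 300 to 775 mm from the base axis. Payload 14.6 kg.
Tool frame: the origin (TCP) lies on the centre line of the jaws, within the pads' length; the fingertips stand 22 mm ahead of it and the grasp point (between the pads) lies 3 mm ahead of it (manip.tcp_to_tips is the distance from the TCP to the fingertips, in mm); z points along the fingers, y is the direction in which the jaws open and shut (so a half turn about z gives the same grasp; the last joint's range is limited). The gripper opens to 94 mm and grips with 3 to 60 N. Pads are 16 mm wide; open, the fingers measure 119 mm over their backs; the gripper's body (75 mm by 177 mm) begins 78 mm behind the grasp point.
Start: joints at [1.223, 0.3, 1.521, -0, 1.321, -0.067], TCP at [152.416, 528.449, 227.446] pointing down, gripper open.
Joint ranges: [-3.03, 3.03], [-0.79, 2.21], [0.23, 2.52], [-1.04, 4.18], [0, 3.07], [-2.55, 2.55]. Speed limits (rad/s): [2.22, 2.22, 2.57, 3.14, 3.14, 3.14].

## Interface

Orientations are given as [roll, pitch, yaw] about the fixed x, y, z axes, in that order (R = Rz(yaw) Ry(pitch) Rx(roll)).
In Python, from cell import manip, vision, workorder gives the robot as it stands.
- The arm moves only by the tool carry_out, never from a script. Its argument "deltas" is a list of rows, each a list of 3 entries, a list of its own where there are three numbers: the shift along the tool's x, y, z in cm, then the turn about the tool's z in degrees, then the opening, from 0 (shut) to 1 (fully open). A call has 1 to 20 rows; each row shifts and turns the commanded pose from where the row before left it, along the tool's axes as they then stand; what a row does not reach is not made up. A row lasts 1/12 s, in which the tool goes at most 41.7 mm and 7.16 degrees, less where a joint would pass 70% of its speed; a pose out of reach is approached as far as the arm can. A call with a gripper value outside its range is refused whole. The fingers move at their own pace and stop on an object; "grip_force" is the grip in N (left out, the last holds). Time passes only in rows, so rows that do not move let the fingers close. It gives the time, the measured TCP pose, the force and the opening at its end, in the units of the state.
- manip.read_state(): the state, without advancing time (a new reading comes with each control period).
- vision.camera(name): name is "side" or "top"; returns (picture, depth): 400x640x3 uint8, red, green, blue; 400x640 float32, mm along the optical axis (not along the pixel's ray), 0 where there is no reading.
- vision.calibration(name): a dict with "mtx" (3x3 intrinsics, pixels), "distortion" ([k1, k2, p1, p2, k3] as OpenCV has them; the pictures are not rectified), "eye" and "orientation" of the camera in the world. Camera axes: x right, y down, z forward; pixel columns grow to the right and rows downward; lengths in mm; the calibration is good to about 2 mm. A picture is of the moment at which its call begins. calibration takes no time and is no camera call.
- workorder.sign_off(): hands the job in, once; it reports no verdict.
The state is a dict: "clock": time; "joints": joint angles; "qd": joint speeds; "effort": joint torques, N m; "eef_pos": TCP position; "eef_rot": TCP orientation; "wrist_force": force on the tool from outside, world axes, zero at the start; "moment": the same for the moment, N m; "finger_gap": finger opening in mm.
Only numpy, scipy, OpenCV 4.12 (cv2) and the standard library are available. Lean on these libraries where they do the work, as an engineer would, in place of code of your own. Each camera call takes 0.05 s, during which the arm holds its last target.

## Working session

There is one attempt and no reset: what is moved stays moved. The work goes in short steps, Python scripts to look and compute and a tool call to move; the robot and the scene stay as the last step left them, time stands still between calls to the robot, and variables do not carry over. Pictures are saved under pics/ and viewed, and the job is handed in when it is done.

Besides the shell and the picture viewer there is one more tool, called after ">>>" as name(argument=value, ...) on one line, values as JSON. carry_out: Moves the arm, as the interface text tells. Its arguments: {"type":"object","properties":{"deltas":{"type":"array","items":{"type":"array"}},"grip_force":{"type":"number"}},"required":["deltas"]}

```bash
ls; mkdir -p pics; cat > h.py <<'E'
import numpy as np, cv2, json
from cell import manip, vision, workorder
from scipy.spatial.transform import Rotation as R
def snap(n,tag):
    p,d=vision.camera(n); cv2.imwrite(f'pics/{tag}.png',p[:,:,::-1]); np.savez(f'pics/{tag}.npz',p=p,d=d); return p,d
def calib(n):
    c=vision.calibration(n); return c
E
python3 - <<'E'
from h import *
print(manip.read_state()); 
for n in('side','top'):
    print(vision.calibration(n)); snap(n,n+'0')
E
```

```text
pics
{'clock': 0.0, 'joints': array([ 1.22338224e+00,  3.00478597e-01,  1.52157264e+00,  7.04129774e-06,
        1.32071186e+00, -6.65896245e-02]), 'qd': array([-0.00108358, -0.00104949,  0.00023707,  0.00035023, -0.00019189,
        0.00032622]), 'effort': array([ 1.46595667e-04, -5.31804836e+01, -3.52739775e+01,  7.09120464e-02,
        2.43364874e-02, -8.47310753e-05]), 'eef_pos': array([152.34613225, 528.2327652 , 226.88577628]), 'eef_rot': array([-3.14042525e+00, -8.46873174e-05,  2.86076640e+00]), 'wrist_force': array([-0.8483306 ,  0.52016968, -0.75973144]), 'moment': array([0.04152085, 0.03266835, 0.02411778]), 'finger_gap': 93.93847718869084}
{'mtx': array([[496.09544734,   0.        , 318.22756294],
       [  0.        , 496.09544734, 199.03665125],
       [  0.        ,   0.        ,   1.        ]]), 'distortion': array([-0.10081834,  0.        ,  0.        ,  0.        ,  0.        ]), 'eye': array([ 162.47892627, -689.73796539,  600.91534096]), 'orientation': array([-2.1847748 , -0.02258035, -0.5523268 ])}
{'mtx': array([[458.67131837,   0.        , 323.08465044],
       [  0.        , 458.67131837, 212.4294195 ],
       [  0.        ,   0.        ,   1.        ]]), 'distortion': array([-0.10492714,  0.        ,  0.        ,  0.        ,  0.        ]), 'eye': array([ 375.18045793,  -35.37586161, 1087.13301609]), 'orientation': array([-2.95010664, -0.0317277 , -1.55030216])}
```

View pics/side0.png

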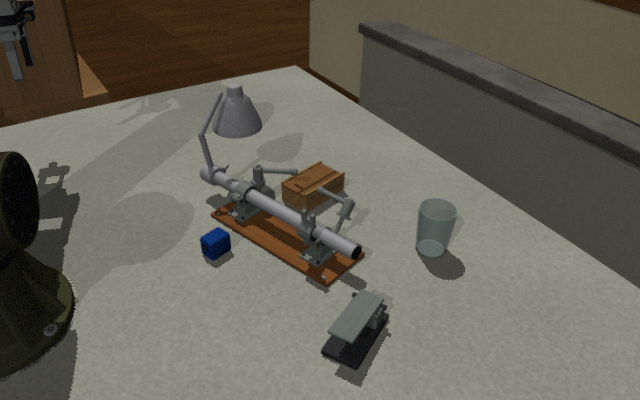

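View pics/top0.png

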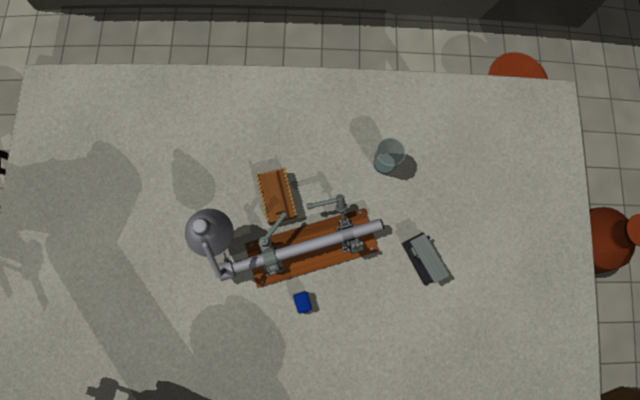

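```bash
python3 - <<'E'
import cv2
a=cv2.imread('pics/side0.png')[150:300,190:390]; cv2.imwrite('pics/side0z.png',cv2.resize(a,None,fx=4,fy=4,interpolation=cv2.INTER_CUBIC))
a=cv2.imread('pics/top0.png')[150:300,210:410]; cv2.imwrite('pics/top0z.png',cv2.resize(a,None,fx=4,fy=4,interpolation=cv2.INTER_CUBIC))
E
```

```text
(no output)
```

View pics/side0z.png

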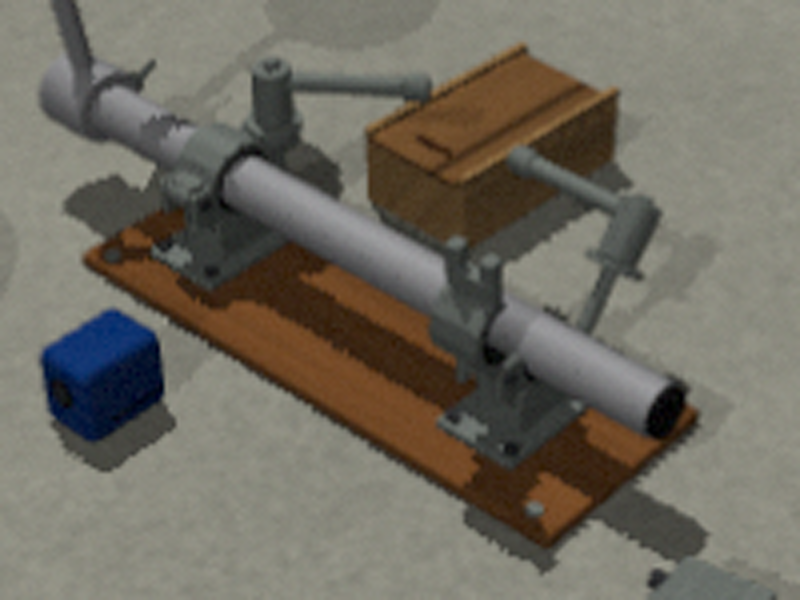

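View pics/top0z.png

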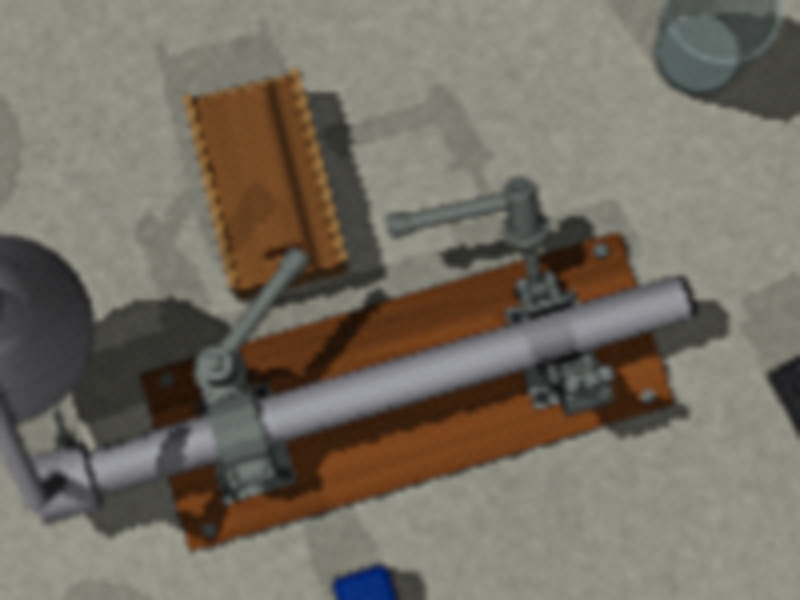

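```bash
cat >> h.py <<'E'
def cam(n):
    c=vision.calibration(n); return np.array(c['mtx']),np.array(c['distortion']),np.array(c['eye'],float),R.from_euler('xyz',c['orientation']).as_matrix()
def rays(n,uv):
    K,D,e,Rm=cam(n); x=cv2.undistortPoints(np.array(uv,float).reshape(-1,1,2),K,D).reshape(-1,2)
    return e,np.c_[x,np.ones(len(x))]@Rm.T
def onz(n,uv,z):
    e,d=rays(n,uv); t=(z-e[2])/d[:,2]; return e+d*t[:,None]
def proj(n,P):
    K,D,e,Rm=cam(n); q=(np.array(P,float).reshape(-1,3)-e)@Rm; return cv2.projectPoints(q,np.zeros(3),np.zeros(3),K,D)[0].reshape(-1,2)
def tri(uvs): # list of (cam,uv)
    A=np.zeros((3,3));b=np.zeros(3);L=[]
    for n,uv in uvs:
        e,d=rays(n,[uv]);d=d[0]/np.linalg.norm(d[0]);M=np.eye(3)-np.outer(d,d);A+=M;b+=M@e;L.append((e,d))
    x=np.linalg.solve(A,b); return x,[np.linalg.norm(np.cross(x-e,d)) for e,d in L]
def cloud(n,d):
    v,u=np.nonzero(d>0); e,r=rays(n,np.c_[u,v]); P=np.zeros(d.shape+(3,)); P[v,u]=e+r*d[v,u][:,None]; return P
E
python3 - <<'E'
from h import *
for n in('top','side'):
    z=np.load(f'pics/{n}0.npz'); p=z['p'];d=z['d']; hsv=cv2.cvtColor(p,cv2.COLOR_RGB2HSV)
    P=cloud(n,d)
    m=((hsv[...,0]<14)&(hsv[...,1]>120)&(abs(P[...,2]-8)<6)&(P[...,0]>250)&(P[...,0]<650)).astype(np.uint8)
    k,l,s,c=cv2.connectedComponentsWithStats(m)
    v,u=np.nonzero(m); Q=onz(n,np.c_[u,v],8)[:,:2].astype(np.float32)
    r=cv2.minAreaRect(Q); print(n,r, cv2.boxPoints(r).round(1).tolist())
    # table check
    t=P[(d>0)&(P[...,0]>250)&(P[...,0]<700)&(abs(P[...,1])<300)]; print('table z',np.median(t[:,2]))
    # tube: purple-grey? points at height > 55
    w=(P[...,2]>40)&(P[...,2]<70)&(P[...,0]>250)&(P[...,0]<650)
    print(w.sum())
E
```

```text
top ((501.3868713378906, -39.80805969238281), (108.36903381347656, 298.2049865722656), 18.36278533935547) [[403.0, 84.5999984741211], [496.8999938964844, -198.39999389648438], [599.7999877929688, -164.1999969482422], [505.79998779296875, 118.80000305175781]]
table z -0.1874228630019843
4289
side ((391.2200927734375, 439.1548767089844), (169.73226928710938, 1289.9288330078125), 15.318441390991211) [[139.0, 1038.800048828125], [479.79998779296875, -205.3000030517578], [643.5, -160.5], [302.70001220703125, 1083.5999755859375]]
table z 1.633845563374848
5825
```

```bash
python3 - <<'E'
from h import *
yaw=np.radians(18.36)
for n in('top','side'):
    z=np.load(f'pics/{n}0.npz'); p=z['p'];d=z['d']; hsv=cv2.cvtColor(p,cv2.COLOR_RGB2HSV)
    P=cloud(n,d)
    m=((hsv[...,0]<14)&(hsv[...,1]>120)&(abs(P[...,2]-8)<8)).astype(np.uint8)
    c0=(500,-40); m&=(np.hypot(P[...,0]-c0[0],P[...,1]-c0[1])<190).astype(np.uint8)
    v,u=np.nonzero(m); Q=onz(n,np.c_[u,v],8)[:,:2].astype(np.float32)
    r=cv2.minAreaRect(Q); print(n,r)
    # tube rows in mount-like coords (origin board centre)
    ex=np.array([np.cos(yaw),np.sin(yaw)]);ey=np.array([-ex[1],ex[0]])
    B=np.stack([(P[...,:2]-np.array([501.4,-39.8]))@ex,(P[...,:2]-np.array([501.4,-39.8]))@ey,P[...,2]],-1)
    for y0 in range(-160,170,20):
        w=(abs(B[...,1]-y0)<10)&(abs(B[...,0])<30)&(B[...,2]>40)&(d>0)
        q=B[w]; 
        if len(q)>10: print(y0,len(q),'x',q[:,0].min().round(1),q[:,0].max().round(1),'ztop',np.percentile(q[:,2],[50,95]).round(1))
E
```

```text
top ((501.6792907714844, -39.71197509765625), (108.97346496582031, 298.2167053222656), 18.372600555419922)
-160 85 x -12.6 12.9 ztop [62.1 65.7]
-140 99 x -13.5 13.0 ztop [62.2 66.4]
-120 101 x -13.4 13.3 ztop [62. 67.]
-100 154 x -25.4 20.8 ztop [59.2 65.9]
-80 155 x -29.5 20.0 ztop [59.5 65.4]
-60 100 x -13.1 13.1 ztop [62.7 65.9]
-40 104 x -13.0 13.6 ztop [61.8 65.3]
-20 104 x -13.2 13.5 ztop [61.5 65.5]
0 105 x -13.1 13.3 ztop [61.5 65.9]
20 106 x -13.1 13.8 ztop [62.4 66. ]
40 106 x -12.9 13.8 ztop [61.4 65.9]
60 106 x -12.9 13.0 ztop [61.6 65.4]
80 141 x -28.7 29.6 ztop [62.4 70.1]
100 260 x -29.9 29.9 ztop [67.5 92.5]
120 123 x -28.9 29.0 ztop [62.4 72. ]
140 106 x -13.1 13.6 ztop [61.4 65. ]
160 109 x -12.8 13.8 ztop [61.4 65.7]
side ((567.7261962890625, -19.6845703125), (255.54356384277344, 301.19403076171875), 18.226219177246094)
-160 237 x -14.9 12.0 ztop [60.4 67. ]
-140 162 x -14.1 9.1 ztop [62.8 67.4]
-120 154 x -14.2 7.8 ztop [62.4 66.2]
-100 207 x -30.0 7.7 ztop [59.4 66.3]
-80 75 x -29.9 8.6 ztop [62.3 66.3]
-40 121 x -15.2 7.2 ztop [61.5 66.3]
-20 139 x -14.7 8.7 ztop [61.8 66.3]
0 132 x -14.1 8.1 ztop [62. 66.]
20 125 x -14.5 7.2 ztop [61.7 66.1]
40 120 x -14.9 7.2 ztop [61.9 65.7]
60 118 x -14.6 6.6 ztop [61.9 66. ]
80 267 x -30.0 29.5 ztop [61.1 72.2]
100 298 x -29.7 30.0 ztop [69.8 95.5]
120 70 x -27.6 9.9 ztop [63.4 71.7]
140 105 x -15.0 8.3 ztop [61.5 66.2]
160 96 x -14.4 8.4 ztop [62.4 66.3]
```

```bash
cat >> h.py <<'E'
yaw=np.radians(18.37); Rw=R.from_euler('z',yaw).as_matrix()
O=np.array([501.6,-39.7,0])-95*Rw[:,1]
def tom(P): return (np.asarray(P)-O)@Rw
def tow(M): return np.asarray(M)@Rw.T+O
E
python3 - <<'E'
from h import *
print(O)
for n in('top','side'):
    z=np.load(f'pics/{n}0.npz'); d=z['d']; M=tom(cloud(n,d)); M[d==0]=-999
    q=M[(abs(M[...,0])<12)&(M[...,2]>68)&(M[...,1]>150)&(M[...,1]<230)&(M[...,2]<80)]
    print(n,'closed band y',np.percentile(q[:,1],[0,3,50,97,100]).round(1),'ztop',np.percentile(q[:,2],[50,95]))
    t=M[(abs(M[...,0])<14)&(M[...,2]>45)&(M[...,1]<-40)&(M[...,1]>-100)&(M[...,2]<80)]; print('tube end',np.percentile(t[:,1],[0,2]))
    q=M[(M[...,0]<-15)&(M[...,0]>-100)&(abs(M[...,1])<40)&(M[...,2]>52)]
    print('cap pts',len(q)); i=np.argsort(-q[:,2]); print(q[i][::max(1,len(q)//25)].round(1).tolist())
    q=M[(M[...,0]>22)&(M[...,0]<150)&(M[...,1]<125)&(M[...,1]>-40)&(M[...,2]>30)]
    i=np.argsort(-q[:,2]); print('nut',len(q)); print(q[i][::max(1,len(q)//30)].round(1).tolist())
E
```

```text
[ 531.53945552 -129.85890973    0.        ]
top closed band y [170.4 181.6 194.7 207.2 224.4] ztop [70.82988775 73.71500494]
tube end [-72.93620688 -72.12118629]
cap pts 167
[[-37.9, -5.0, 119.8], [-36.8, 12.5, 118.1], [-34.3, -2.0, 116.9], [-35.4, 16.3, 116.2], [-37.2, 16.7, 113.6], [-32.3, 0.8, 107.7], [-32.8, -1.4, 106.6], [-33.5, 3.2, 104.8], [-32.6, 4.9, 101.8], [-39.7, 2.0, 96.7], [-39.6, 8.5, 93.6], [-39.2, -5.5, 92.9], [-41.8, -7.1, 91.5], [-41.9, -0.3, 90.2], [-42.6, 4.4, 89.0], [-43.3, 9.1, 87.8], [-44.5, 4.8, 86.7], [-46.5, 5.2, 85.0], [-47.1, 9.8, 82.2], [-47.9, -2.2, 77.2], [-32.0, 15.0, 66.6], [-30.9, 16.7, 62.2], [-24.4, -2.5, 57.9], [-19.9, -4.1, 56.7], [-22.4, 11.0, 56.2], [-24.5, 11.6, 55.2], [-21.0, -8.8, 54.4], [-23.8, -10.5, 52.9]]
nut 586
[[77.9, 12.2, 85.3], [81.0, 3.9, 82.0], [82.8, 7.9, 79.3], [79.2, 18.3, 77.1], [81.9, 50.6, 76.4], [73.0, -3.6, 75.2], [80.3, 44.0, 74.6], [85.1, 35.3, 73.9], [82.3, 57.5, 73.2], [67.6, 0.3, 72.4], [88.0, 67.5, 71.9], [88.7, 76.8, 70.6], [63.0, 6.2, 68.4], [60.6, 11.5, 64.3], [55.7, -6.3, 62.3], [55.6, 15.1, 58.5], [69.7, 14.9,
[... 952 characters left out ...]
8.7, -8.9, 59.6], [-30.4, -7.8, 55.3], [-32.2, -0.4, 52.3]]
nut 788
[[71.5, 1.7, 86.1], [72.8, 4.6, 81.8], [76.4, 20.9, 78.9], [81.7, 77.8, 77.2], [76.7, 25.7, 76.5], [78.9, 34.4, 75.8], [83.0, 71.4, 74.9], [75.6, 22.4, 74.1], [63.0, 1.0, 73.3], [80.8, 64.6, 72.2], [78.4, 50.5, 70.8], [65.9, 0.8, 69.5], [67.3, -5.2, 67.2], [79.2, 72.9, 64.6], [54.5, 0.6, 62.5], [72.8, -3.9, 59.0], [55.8, 0.9, 50.2], [134.5, 107.8, 47.3], [134.7, 115.9, 46.0], [50.6, 3.4, 45.1], [121.4, 123.3, 44.5], [126.2, 124.7, 43.9], [79.3, 118.6, 43.5], [131.5, 121.1, 42.9], [123.8, 114.6, 42.2], [104.4, 106.1, 41.2], [47.2, 5.0, 39.2], [78.6, 118.0, 37.0], [96.3, 107.0, 35.3], [79.4, 121.3, 32.5], [110.5, 105.8, 30.9]]
```

```bash
python3 - <<'E'
from h import *
for n in('top','side'):
    z=np.load(f'pics/{n}0.npz'); d=z['d']; M=tom(cloud(n,d)); M[d==0]=-999
    q=M[(abs(M[...,0])<9)&(M[...,2]>69.5)&(M[...,1]>165)&(M[...,1]<220)&(M[...,2]<78)]
    print(n,'band mean',q.mean(0).round(1),np.percentile(q[:,1],[2,98]).round(1))
    q=M[(M[...,0]<-20)&(M[...,0]>-60)&(abs(M[...,1])<40)&(M[...,2]>75)]
    print('cap y',np.percentile(q[:,1],[2,98]).round(1), 'top',np.percentile(q[:,2],98).round(1)); t=q[q[:,2]>112]; print('tip',t.mean(0).round(1),t.min(0),t.max(0))
    q=M[(M[...,0]>50)&(M[...,0]<110)&(M[...,1]<100)&(M[...,1]>25)&(M[...,2]>55)]
    u,s,vt=np.linalg.svd(q-q.mean(0)); print('lever',q.mean(0).round(1),vt[0].round(3))
    q=M[(M[...,0]>50)&(M[...,0]<110)&(M[...,1]<22)&(M[...,1]>-20)&(M[...,2]>45)]
    print('nut y',np.percentile(q[:,1],[2,50,98]).round(1),np.percentile(q[:,0],[2,98]).round(1))
# two-view check of lever end centre: zoom pix
z=tri([('top',(210+400/4,150+223/4)),('side',(190+522/4,150+158/4))]); print('lever end tri',z, tom(z[0]))
z=tri([('top',(210+520/4,150+188/4)),('side',(190+640/4,150+200/4))]); print('hub top tri', tom(z[0]),z[1])
E
```

```text
top band mean [1.000e-01 1.948e+02 7.170e+01] [181.9 206.7]
cap y [-7.8 17.1] top 118.9
tip [-35.4   4.3 116.5] [-38.90334986  -8.2100652  112.33674659] [-31.06758915  16.65003959 119.84995105]
lever [81.9 55.4 73.3] [-0.074 -0.996  0.043]
nut y [-7.3  6.3 19.9] [52.9 87.8]
side band mean [ -1.3 192.8  72.4] [180.8 206.2]
cap y [-9.4 16.7] top 118.4
tip [-36.5   2.4 116.2] [-40.50890763  -9.5390616  112.0399655 ] [-31.59142665  17.8142628  120.63917337]
lever [79.4 54.8 73.7] [-0.061 -0.996  0.061]
nut y [-8.6  1.1 19.1] [51.5 82.2]
lever end tri (array([586.63871809, -33.44406227,  72.78862974]), [np.float64(0.5139389988720242), np.float64(0.5139389988720687)]) [82.67681555 74.13700639 72.78862974]
hub top tri [80.90260428  3.94100866 82.29006535] [np.float64(0.006883638093414101), np.float64(0.0068836380935037855)]
```

```bash
cat >> h.py <<'E'
O=O+4*Rw[:,1]-0.4*Rw[:,0]
def st():
    s=manip.read_state(); y=np.degrees(s['eef_rot'][2]); print('t',round(s['clock'],2),'pos',np.round(s['eef_pos'],1),'rot',np.round(np.degrees(s['eef_rot']),1),'mount',tom(s['eef_pos']).round(1),'tips z',round(s['eef_pos'][2]-22,1),'F_mount',(s['wrist_force']@Rw).round(1),'gap',round(s['finger_gap'],1),'j6',round(s['joints'][5],2)); return s
def tool(v,yawdeg): # world delta mm -> tool cm
    return (R.from_euler('xyz',[np.pi,0,np.radians(yawdeg)]).as_matrix().T@np.asarray(v))/10
E
python3 - <<'E'
from h import *
s=st(); y=np.degrees(s['eef_rot'][2])
a=s['eef_pos']; print(y)
T=tow([-70,0,126]); print(T, 'total', tool([*(T-a)[:2],0],y).round(2))
print('turn', y-18.37)
L=np.array([-26,52]);pts=[]
for th in np.linspace(1.7,0.04,15):
    c,si=np.cos(th),np.sin(th); p=62; pts.append([-26+p*c-10*si-8,52+p*si+10*c+22])
pts=np.array(pts); print(pts.round(1).tolist()); print((np.diff(pts,axis=0)/10).round(2).tolist())
E
```

```text
t 0.1 pos [152.3 528.3 226.9] rot [-179.9   -0.   163.9] mount [-152.1  740.1  226.9] tips z 204.9 F_mount [-0.1  0.3 -0.2] gap 93.8 j6 -0.07
163.91491989207188
[ 463.46634955 -148.24945741  126.        ] total [-48.64 -56.38  -0.  ]
turn 145.54491989207187
[[-51.9, 134.2], [-44.7, 135.9], [-37.3, 136.7], [-29.8, 136.7], [-22.4, 135.7], [-15.2, 133.9], [-8.3, 131.3], [-1.7, 127.8], [4.5, 123.6], [10.1, 118.7], [15.1, 113.2], [19.4, 107.1], [22.9, 100.6], [25.6, 93.7], [27.6, 86.5]]
[[0.72, 0.17], [0.74, 0.08], [0.74, -0.01], [0.74, -0.09], [0.72, -0.18], [0.7, -0.26], [0.66, -0.34], [0.61, -0.42], [0.56, -0.49], [0.5, -0.55], [0.43, -0.61], [0.35, -0.65], [0.27, -0.69], [0.19, -0.72]]
```

>>> carry_out(deltas=[[[0,0,-4],0,0],[[0,0,-4],0,0],[[-2.6,-3.0,0],0,0],[[-2.6,-3.0,0],0,0],[[-2.6,-3.0,0],0,0],[[-2.6,-3.0,0],0,0],[[-2.6,-3.0,0],0,0],[[-2.6,-3.0,0],0,0],[[-2.6,-3.0,0],0,0],[[-2.6,-3.0,0],0,0],[[-2.6,-3.0,0],0,0],[[-2.6,-3.0,0],0,0],[[-2.6,-3.0,0],0,0],[[-2.6,-3.0,0],0,0],[[-2.6,-3.0,0],0,0],[[-2.6,-3.0,0],0,0],[[-2.6,-3.0,0],0,0],[[-2.6,-3.0,0],0,0],[[-2.6,-3.0,0],0,0],[[-2.6,-3.0,0],0,0]], grip_force=20)

```text
clock: 1.77
eef_pos: [452.7, -122.2, 307.2]
eef_rot: [3.142, -0.0, 2.86]
wrist_force: [0.4, -0.5, -0.1]
finger_gap: 0.3
```

>>> carry_out(deltas=[[[0,0,0],7.1,0],[[0,0,0],7.1,0],[[0,0,0],7.1,0],[[0,0,0],7.1,0],[[0,0,0],7.1,0],[[0,0,0],7.1,0],[[0,0,0],7.1,0],[[0,0,0],7.1,0],[[0,0,0],7.1,0],[[0,0,0],7.1,0],[[0,0,0],7.1,0],[[0,0,0],7.1,0],[[0,0,0],7.1,0],[[0,0,0],7.1,0],[[0,0,0],7.1,0],[[0,0,0],7.1,0],[[0,0,0],7.1,0],[[0,0,0],7.1,0],[[0,0,0],7.1,0],[[0,0,0],7.1,0]])

```text
clock: 3.43
eef_pos: [452.3, -120.0, 307.2]
eef_rot: [-3.141, 0.0, 0.376]
wrist_force: [-0.2, -0.2, 0.1]
finger_gap: 0.5
```

```bash
python3 - <<'E'
from h import *
s=st(); y=np.degrees(s['eef_rot'][2]); a=s['eef_pos']
print('turn', y-18.37, tool(tow([-72,0,132])-a,18.37).round(2))
E
```

```text
t 3.43 pos [ 452.3 -120.   307.2] rot [-180.     0.    21.6] mount [-71.7  30.3 307.2] tips z 285.2 F_mount [-0.2 -0.2  0.1] gap 0.5 j6 0.86
turn 3.1910151513343656 [-0.03  3.03 17.52]
```

>>> carry_out(deltas=[[[0,0,0],3.2,0],[[0,3.0,2],0,0],[[0,0,4],0,0],[[0,0,4],0,0],[[0,0,4],0,0],[[0,0,3.8],0,0],[[0,0,0],0,0],[[0,0,0],0,0]])

```text
clock: 4.1
eef_pos: [461.6, -148.3, 129.2]
eef_rot: [-3.14, 0.002, 0.327]
wrist_force: [-0.2, -0.8, 1.2]
finger_gap: 0.7
```

```bash
python3 - <<'E'
from h import *
st(); snap('side','side1')
a=cv2.imread('pics/side1.png')[100:300,190:390]; cv2.imwrite('pics/side1z.png',cv2.resize(a,None,fx=3,fy=3,interpolation=cv2.INTER_CUBIC))
for p in (56,):
  pts=[]
  for th in np.linspace(1.66,0.06,15):
    c,si=np.cos(th),np.sin(th); pts.append([-26+p*c-10*si-8,52+p*si+10*c+22])
  pts=np.array(pts); print(pts.round(1).tolist()); print((np.diff(pts,axis=0)/10).round(2).tolist())
E
```

```text
t 4.1 pos [ 461.6 -148.3  129.2] rot [-1.799e+02  1.000e-01  1.870e+01] mount [-71.8   0.5 129.2] tips z 107.2 F_mount [-0.4 -0.7  1.2] gap 0.7 j6 0.86
[[-48.9, 128.9], [-42.6, 130.2], [-36.1, 130.8], [-29.6, 130.7], [-23.2, 129.8], [-16.9, 128.3], [-10.8, 125.9], [-5.0, 123.0], [0.4, 119.3], [5.3, 115.1], [9.7, 110.4], [13.6, 105.2], [16.8, 99.5], [19.4, 93.6], [21.3, 87.3]]
[[0.64, 0.13], [0.65, 0.06], [0.65, -0.01], [0.64, -0.09], [0.63, -0.16], [0.61, -0.23], [0.58, -0.3], [0.54, -0.36], [0.49, -0.42], [0.44, -0.47], [0.39, -0.52], [0.32, -0.56], [0.26, -0.6], [0.19, -0.62]]
```

View pics/side1z.png

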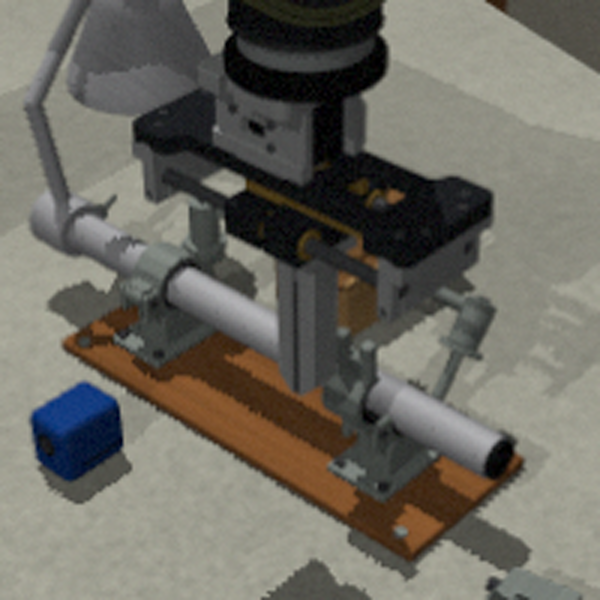

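>>> carry_out(deltas=[[[1.1,0,0],0,0],[[1.1,0,0],0,0],[[0.64,0,-0.13],0,0],[[0.65,0,-0.06],0,0],[[0.65,0,0],0,0],[[0.65,0,0.1],0,0],[[0.63,0,0.16],0,0],[[0.61,0,0.23],0,0],[[0.58,0,0.3],0,0],[[0.54,0,0.36],0,0],[[0.5,0,0.42],0,0],[[0.44,0,0.47],0,0],[[0.4,0,0.5],0,0],[[0.4,0,0.5],0,0]])

```text
clock: 5.32
eef_pos: [546.7, -119.9, 100.4]
eef_rot: [3.141, -0.0, 0.327]
wrist_force: [-0.4, -0.7, 2.0]
finger_gap: 0.7
```

```bash
python3 - <<'E'
from h import *
st(); snap('side','side2')
a=cv2.imread('pics/side2.png')[100:300,190:390]; cv2.imwrite('pics/side2z.png',cv2.resize(a,None,fx=3,fy=3,interpolation=cv2.INTER_CUBIC))
E
```

```text
t 5.32 pos [ 546.7 -119.9  100.4] rot [180.   -0.   18.7] mount [ 17.9   0.7 100.4] tips z 78.4 F_mount [-0.6 -0.5  2. ] gap 0.7 j6 0.96
```

View pics/side2z.png

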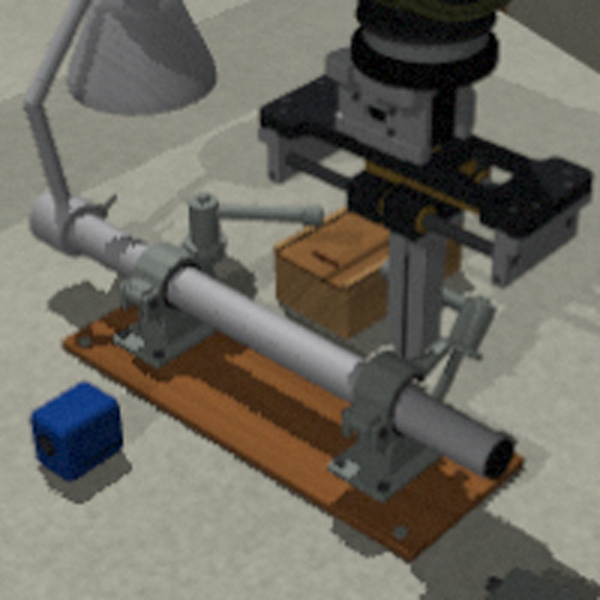

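>>> carry_out(deltas=[[[0.4,0,0.5],0,0],[[0.4,0,0.5],0,0],[[0.3,0,0.4],0,0],[[0,0,0.1],0,0],[[0,0,0.1],0,0],[[0,0,0],0,0]])

```text
clock: 5.87
eef_pos: [556.5, -116.4, 84.7]
eef_rot: [-3.141, 0.0, 0.327]
wrist_force: [0.4, -0.1, 0.3]
finger_gap: 0.7
```

```bash
python3 - <<'E'
from h import *
st()
E
```

```text
t 5.87 pos [ 556.5 -116.4   84.7] rot [-180.     0.    18.7] mount [28.3  0.9 84.7] tips z 62.7 F_mount [ 0.3 -0.2  0.3] gap 0.7 j6 0.97
```

>>> carry_out(deltas=[[[0,0,0.05],0,0],[[0,0,0.05],0,0],[[0,0,0.05],0,0],[[0,0,0],0,0]])

```text
clock: 6.2
eef_pos: [556.7, -116.5, 84.0]
eef_rot: [3.141, -0.0, 0.326]
wrist_force: [-1.8, 0.4, 4.6]
finger_gap: 0.7
```

>>> carry_out(deltas=[[[0,0,0.05],0,0],[[0,0,0.05],0,0],[[0,0,0],0,0]])

```text
clock: 6.45
eef_pos: [556.8, -116.5, 83.8]
eef_rot: [3.141, -0.001, 0.327]
wrist_force: [-6.4, 1.8, 14.9]
finger_gap: -0.1
```

>>> carry_out(deltas=[[[0,0,0.02],0,0],[[0,0,0],0,0],[[0,0,0],0,0],[[0,0,0],0,0]])

```text
clock: 6.78
eef_pos: [556.8, -116.5, 83.7]
eef_rot: [3.141, -0.001, 0.327]
wrist_force: [-6.8, 2.5, 16.5]
finger_gap: 0.3
```

```bash
python3 - <<'E'
from h import *
s=st(); snap('side','side3'); 
a=cv2.imread('pics/side3.png')[100:300,190:390]; cv2.imwrite('pics/side3z.png',cv2.resize(a,None,fx=3,fy=3,interpolation=cv2.INTER_CUBIC))
E
```

```text
t 6.78 pos [ 556.8 -116.5   83.7] rot [180.   -0.   18.7] mount [28.6  0.7 83.7] tips z 61.7 F_mount [-5.7  4.5 16.5] gap 0.3 j6 0.97
```

View pics/side3z.png

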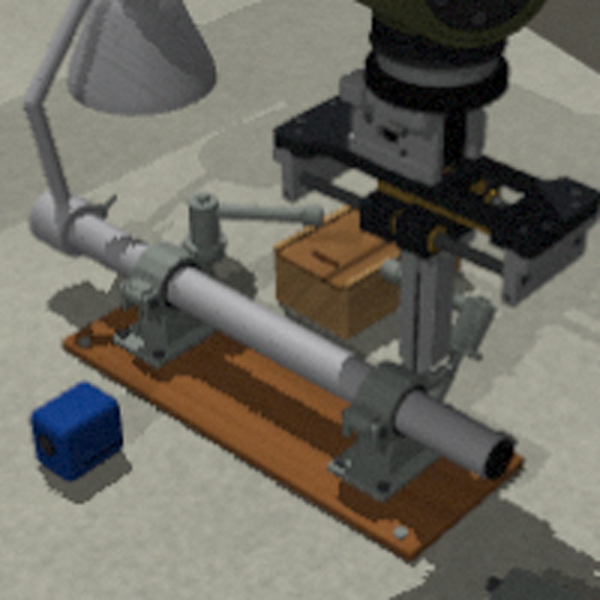

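```bash
python3 - <<'E'
from h import *
print(tom(onz('top',[[385,162]],0)), tom(onz('top',[[390,152]],95)), tom(onz('top',[[425,258]],60)))
E
```

```text
[[ 150.43088273 -145.60380222    0.        ]] [[ 146.25993719 -139.8496338    95.        ]] [[-105.199124  -145.4049784   60.       ]]
```

>>> carry_out(deltas=[[[0,0,-2],0,0],[[0,0,-4],0,0],[[3.6,0,0],0,0],[[3.6,0,0],0,0],[[1.8,0,0],0,0],[[0,0,0],0,0]])

```text
clock: 7.33
eef_pos: [644.0, -86.3, 141.9]
eef_rot: [3.141, -0.001, 0.328]
wrist_force: [-0.9, -0.8, -0.8]
finger_gap: 0.5
```

```bash
python3 - <<'E'
from h import *
s=st(); snap('side','side4'); p,d=snap('top','top4')
a=cv2.imread('pics/side4.png')[100:300,190:390]; cv2.imwrite('pics/side4z.png',cv2.resize(a,None,fx=3,fy=3,interpolation=cv2.INTER_CUBIC))
E
```

```text
t 7.33 pos [644.  -86.3 141.9] rot [180.   -0.   18.8] mount [120.8   1.9 141.9] tips z 119.9 F_mount [-1.1 -0.5 -0.8] gap 0.5 j6 1.05
```

View pics/side4z.png

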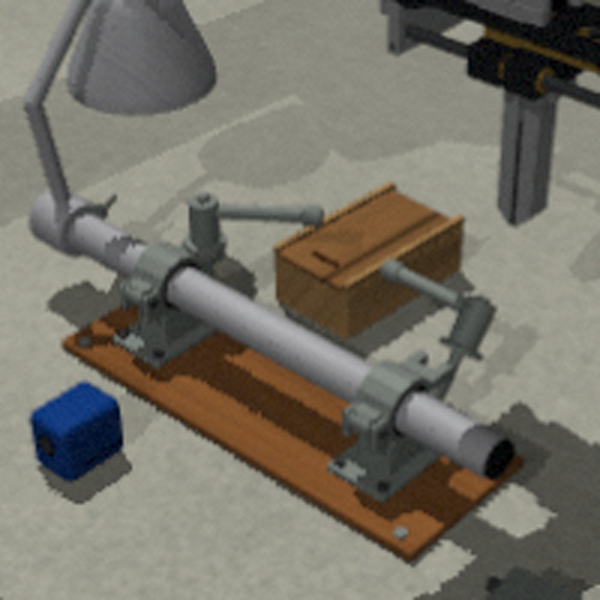

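>>> carry_out(deltas=[[[0,0.15,3],0,0],[[0,0,2.6],0,0],[[-0.6,0,0],0,0],[[-0.7,0,0],0,0],[[-0.7,0,0],0,0],[[-0.7,0,0],0,0],[[-0.6,0,-0.2],0,0],[[-0.6,0,-0.2],0,0],[[-0.6,0,-0.2],0,0],[[-0.6,0,-0.2],0,0],[[-0.6,0,-0.2],0,0],[[0,0,0],0,0]])

```text
clock: 8.43
eef_pos: [587.5, -107.8, 96.8]
eef_rot: [3.142, 0.0, 0.326]
wrist_force: [-0.1, 0.4, 0.3]
finger_gap: 0.8
```

```bash
python3 - <<'E'
from h import *
s=st(); snap('side','side5'); p,d=snap('top','top5')
a=cv2.imread('pics/side5.png')[100:300,190:390]; cv2.imwrite('pics/side5z.png',cv2.resize(a,None,fx=3,fy=3,interpolation=cv2.INTER_CUBIC))
E
```

```text
t 8.43 pos [ 587.5 -107.8   96.8] rot [180.    0.   18.7] mount [60.4 -0.7 96.8] tips z 74.8 F_mount [-0.   0.4  0.3] gap 0.8 j6 1.0
```

View pics/side5z.png

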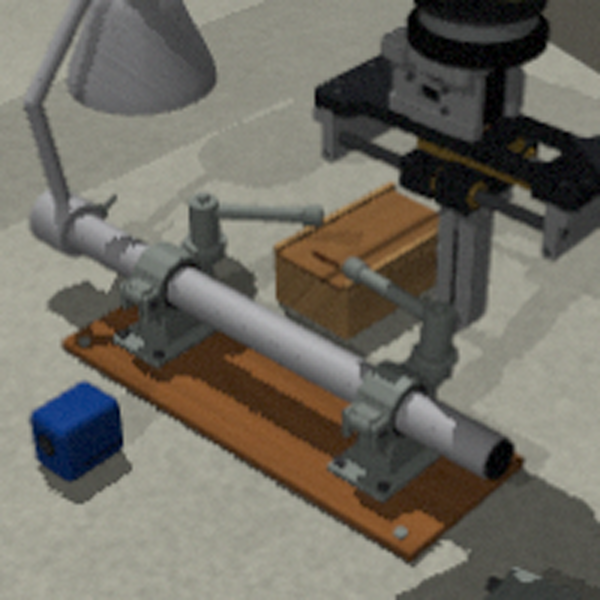

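>>> carry_out(deltas=[[[-0.3,0,0],0,0],[[-0.3,0,0],0,0],[[-0.2,0,0],0,0],[[-0.1,0,0],0,0],[[0,0,0],0,0]])

```text
clock: 8.95
eef_pos: [579.8, -110.2, 96.3]
eef_rot: [-3.142, -0.0, 0.327]
wrist_force: [1.8, 0.6, 1.2]
finger_gap: 0.4
```

>>> carry_out(deltas=[[[-0.05,0,0],0,0],[[-0.05,0,0],0,0],[[0,0,0],0,0]])

```text
clock: 9.2
eef_pos: [579.3, -110.3, 96.3]
eef_rot: [3.141, -0.001, 0.327]
wrist_force: [4.2, 3.0, -0.6]
finger_gap: 0.3
```

```bash
python3 - <<'E'
from h import *
s=st()
E
```

```text
t 9.2 pos [ 579.3 -110.3   96.3] rot [ 1.80e+02 -1.00e-01  1.87e+01] mount [51.9 -0.5 96.3] tips z 74.3 F_mount [ 5.   1.6 -0.6] gap 0.3 j6 0.99
```

>>> carry_out(deltas=[[[-0.05,0,0],0,0],[[0,0,0],0,0],[[0,0,0],0,0]])

```text
clock: 9.45
eef_pos: [579.1, -110.4, 96.4]
eef_rot: [3.141, -0.002, 0.327]
wrist_force: [6.6, 4.2, -0.8]
finger_gap: 0.3
```

>>> carry_out(deltas=[[[1.0,0,0],0,0],[[1.0,0,0],0,0],[[0,0,-4],0,0],[[0,0,-4],0,0],[[0,0,-4],0,0],[[4,0,0],0,0],[[4,0,0],0,0],[[0,0,0],0,0]])

```text
clock: 10.12
eef_pos: [676.7, -76.6, 214.1]
eef_rot: [-3.141, 0.001, 0.328]
wrist_force: [0.1, 0.1, -0.5]
finger_gap: 0.6
```

```bash
python3 - <<'E'
from h import *
s=st()
for n in ('side','top'):
    p,d=snap(n,n+'6'); M=tom(cloud(n,d)); M[d==0]=-999
    q=M[(M[...,0]>15)&(M[...,0]<80)&(M[...,1]<85)&(M[...,1]>25)&(M[...,2]>80)&(M[...,2]<105)]
    u,sv,vt=np.linalg.svd(q-q.mean(0)); print('lever',len(q),q.mean(0).round(1),vt[0].round(3), np.percentile(q[:,2],[5,50,95]).round(1), q[:,1].max())
    q=M[(M[...,0]>20)&(M[...,0]<50)&(abs(M[...,1])<14)&(M[...,2]>75)&(M[...,2]<110)]; print('hub',q.mean(0).round(1),np.percentile(q,[3,97],axis=0).round(1).tolist())
    a=cv2.imread(f'pics/{n}6.png')[(150 if n=='side' else 150):300,210:410]; cv2.imwrite(f'pics/{n}6z.png',cv2.resize(a,None,fx=4,fy=4,interpolation=cv2.INTER_CUBIC))
E
```

```text
t 10.12 pos [676.7 -76.6 214.1] rot [-1.799e+02  1.000e-01  1.880e+01] mount [154.9   0.8 214.1] tips z 192.1 F_mount [ 0.1  0.  -0.5] gap 0.6 j6 1.08
lever 145 [35.1 52.3 92.9] [-0.094 -0.995 -0.033] [87.6 93.3 96.4] 78.12114026652813
hub [27.8 -2.3 90.1] [[21.7, -9.8, 75.9], [38.3, 11.3, 100.3]]<stdin>:6: RuntimeWarning: Mean of empty slice.
  ret = um.true_divide(
Traceback (most recent call last):
IndexError: index -1 is out of bounds for axis 0 with size 0
```

View pics/side6z.png

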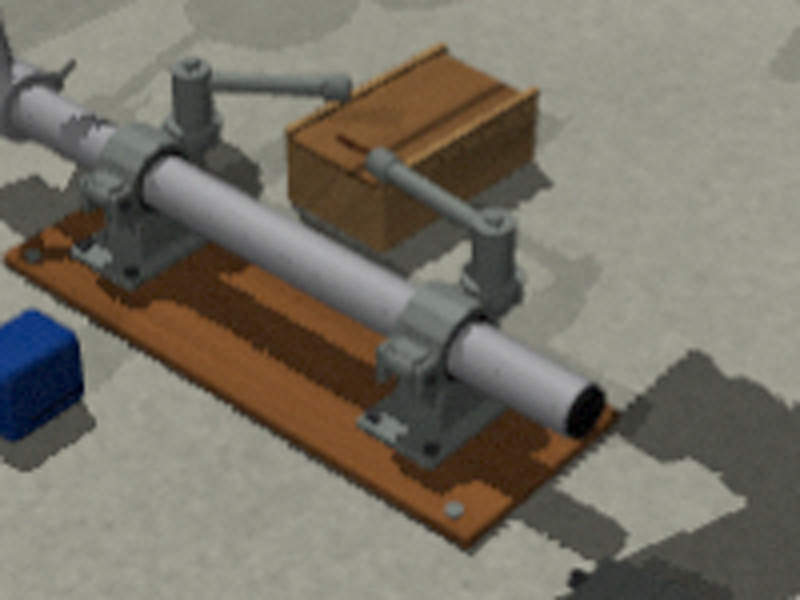

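>>> carry_out(deltas=[[[-3.8,-1.4,0],0,0.32],[[-3.8,-1.4,0],0,0.32],[[-3.8,-1.4,0],-1,0.32],[[-0.2,-1.2,0],-7,0.32],[[0,0,0],-7,0.32],[[0,0,0],-7,0.32],[[0,0,0],-7,0.32],[[0,0,0],-7,0.32],[[0,0,0],-7,0.32],[[0,0,0],-7,0.32],[[0,0,0],-7,0.32],[[0,0,0],-7,0.32],[[0,0,0],-7,0.32],[[0,0,0],-7,0.32],[[0,0,0],-6.6,0.32],[[0,0,0],0,0.32]])

```text
clock: 11.55
eef_pos: [544.7, -65.2, 216.5]
eef_rot: [-3.141, 0.0, 1.808]
wrist_force: [0.4, 0.1, -0.1]
finger_gap: 30.1
```

```bash
cat >> h.py <<'E'
def pol():
    s=st(); m=tom(s['eef_pos']); v=m[:2]-[34,0]; F=s['wrist_force']@Rw
    ps=np.degrees(s['eef_rot'][2])-18.37; x=np.array([np.cos(np.radians(ps)),np.sin(np.radians(ps))]); t=np.array([x[1],-x[0]])
    print('r',np.hypot(*v).round(1),'polar deg',np.degrees(np.arctan2(v[1],v[0])).round(1),'tool deg',ps.round(1),'F rad/tan',(F[:2]@x).round(2),(F[:2]@t).round(2),'Mz',s['moment'].round(2)); return s
E
python3 - <<'E'
from h import *
s=pol(); print('to target tool cm',tool(tow([39,55,115])-s['eef_pos'],np.degrees(s['eef_rot'][2])).round(2))
snap('top','top7'); a=cv2.imread('pics/top7.png')[150:300,210:410]; cv2.imwrite('pics/top7z.png',cv2.resize(a,None,fx=4,fy=4,interpolation=cv2.INTER_CUBIC))
E
```

```text
t 11.55 pos [544.7 -65.2 216.5] rot [-180.     0.   103.6] mount [ 33.2  53.2 216.5] tips z 194.5 F_mount [ 0.4 -0.1 -0.1] gap 30.1 j6 -0.42
r 53.2 polar deg 90.8 tool deg 85.2 F rad/tan -0.04 0.44 Mz [-0.06  0.07 -0.05]
to target tool cm [ 0.23  0.56 10.15]
```

>>> carry_out(deltas=[[[0.2,0.6,0],0,0.32],[[0,0,4],0,0.32],[[0,0,4],0,0.32],[[0,0,2],0,0.32],[[0,0,1.4],0,0.32],[[0,0,0],0,0.32]])

```text
clock: 12.1
eef_pos: [549.8, -61.1, 99.3]
eef_rot: [-3.137, -0.002, 1.8]
wrist_force: [-0.4, 0.0, 0.5]
finger_gap: 30.3
```

```bash
python3 - <<'E'
from h import *
s=pol()
snap('side','side8'); a=cv2.imread('pics/side8.png')[150:300,210:410]; cv2.imwrite('pics/side8z.png',cv2.resize(a,None,fx=4,fy=4,interpolation=cv2.INTER_CUBIC))
E
```

```text
t 12.1 pos [549.8 -61.1  99.3] rot [-1.797e+02 -1.000e-01  1.031e+02] mount [39.4 55.5 99.3] tips z 77.3 F_mount [-0.3  0.1  0.5] gap 30.3 j6 -0.41
r 55.7 polar deg 84.5 tool deg 84.8 F rad/tan 0.09 -0.35 Mz [-0.08  0.08  0.01]
```

View pics/side8z.png

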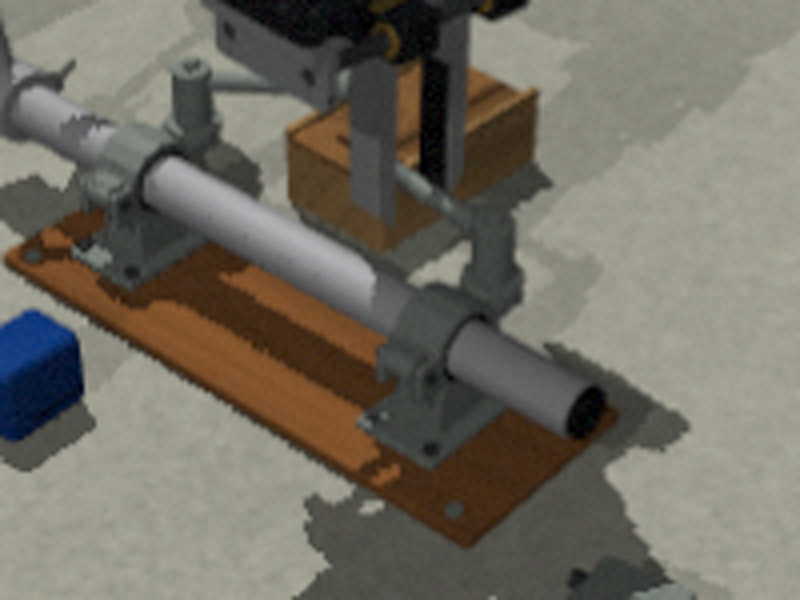

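>>> carry_out(deltas=[[[0,0,0],0,0.17],[[0,0,0],0,0.17],[[-0.02,0.48,0],5,0.17],[[-0.02,0.48,0],5,0.17],[[-0.02,0.48,0],5,0.17],[[-0.02,0.48,0],5,0.17],[[-0.02,0.48,0],5,0.17],[[-0.02,0.48,0],5,0.17],[[0,0,0],0,0.17]])

```text
clock: 12.9
eef_pos: [580.6, -62.4, 103.5]
eef_rot: [3.14, -0.0, 1.275]
wrist_force: [-0.6, 0.8, -0.7]
finger_gap: 16.2
```

```bash
python3 - <<'E'
from h import *
s=pol()
E
```

```text
t 12.9 pos [580.6 -62.4 103.5] rot [179.9  -0.   73. ] mount [ 68.2  44.5 103.5] tips z 81.5 F_mount [-0.4  0.9 -0.7] gap 16.2 j6 0.13
r 56.1 polar deg 52.5 tool deg 54.7 F rad/tan 0.56 -0.84 Mz [-0.02  0.08  0.01]
```

>>> carry_out(deltas=[[[-0.02,0.48,0],5,0.17],[[-0.02,0.48,0],5,0.17],[[-0.02,0.48,0],5,0.17],[[-0.02,0.48,0],5,0.17],[[-0.02,0.48,0],5,0.17],[[-0.02,0.48,0],5,0.17],[[0,0,0],0,0.17]])

```text
clock: 13.48
eef_pos: [604.3, -77.4, 102.9]
eef_rot: [3.141, -0.001, 0.754]
wrist_force: [-0.2, 0.4, 0.4]
finger_gap: 16.4
```

```bash
python3 - <<'E'
from h import *
s=pol()
E
```

```text
t 13.48 pos [604.3 -77.4 102.9] rot [180.   -0.   43.2] mount [ 86.   22.8 102.9] tips z 80.9 F_mount [-0.1  0.4  0.4] gap 16.4 j6 0.63
r 56.8 polar deg 23.7 tool deg 24.8 F rad/tan 0.1 -0.42 Mz [-0.09  0.1   0.02]
```

>>> carry_out(deltas=[[[-0.04,0.48,0.03],5,0.17],[[-0.04,0.48,0.03],5,0.17],[[-0.04,0.48,0.03],5,0.17],[[-0.04,0.48,0.03],5,0.17],[[0,0,0],0,0.17]])

```text
clock: 13.9
eef_pos: [614.1, -93.7, 101.7]
eef_rot: [3.141, -0.001, 0.407]
wrist_force: [-0.9, 1.1, 0.2]
finger_gap: 16.0
```

```bash
python3 - <<'E'
from h import *
s=pol()
E
```

```text
t 13.9 pos [614.1 -93.7 101.7] rot [ 1.80e+02 -1.00e-01  2.33e+01] mount [ 90.2   4.3 101.7] tips z 79.7 F_mount [-0.5  1.3  0.2] gap 16.0 j6 0.95
r 56.3 polar deg 4.4 tool deg 4.9 F rad/tan -0.41 -1.34 Mz [ 0.08  0.09 -0.  ]
```

>>> carry_out(deltas=[[[-0.03,0.48,0.01],5,0.17],[[-0.03,0.48,0.01],5,0.17],[[-0.03,0.48,0.01],5,0.17],[[0,0,0],0,0.17]])

```text
clock: 14.23
eef_pos: [617.7, -107.4, 101.3]
eef_rot: [-3.142, -0.001, 0.147]
wrist_force: [1.1, 2.8, 0.1]
finger_gap: 16.1
```

```bash
python3 - <<'E'
from h import *
s=pol()
E
```

```text
t 14.23 pos [ 617.7 -107.4  101.3] rot [-1.8e+02 -1.0e-01  8.4e+00] mount [ 89.2  -9.9 101.3] tips z 79.3 F_mount [1.9 2.3 0.1] gap 16.1 j6 1.19
r 56.1 polar deg -10.1 tool deg -10.0 F rad/tan 1.51 -2.61 Mz [ 0.45 -0.01 -0.  ]
```

>>> carry_out(deltas=[[[-0.03,0.48,0.01],5,0.17],[[-0.03,0.48,0.01],5,0.17],[[0,0,0],0,0.17],[[0,0,0],0,0.17]])

```text
clock: 14.57
eef_pos: [617.9, -116.8, 100.9]
eef_rot: [3.141, -0.001, -0.022]
wrist_force: [0.8, 1.5, -0.0]
finger_gap: 15.5
```

```bash
python3 - <<'E'
from h import *
s=pol()
E
```

```text
t 14.57 pos [ 617.9 -116.8  100.9] rot [180.   -0.   -1.3] mount [ 86.5 -18.8 100.9] tips z 78.9 F_mount [ 1.3  1.2 -0. ] gap 15.5 j6 1.35
r 55.8 polar deg -19.7 tool deg -19.6 F rad/tan 0.8 -1.54 Mz [ 0.38 -0.07  0.03]
```

>>> carry_out(deltas=[[[-0.03,0.48,0.01],5,0.17],[[-0.03,0.48,0.01],5,0.17],[[0,0,0],0,0.17],[[0,0,0],0,0.17]])

```text
clock: 14.9
eef_pos: [616.7, -126.3, 100.7]
eef_rot: [3.142, -0.001, -0.198]
wrist_force: [2.3, 2.6, 1.2]
finger_gap: 15.9
```

```bash
python3 - <<'E'
from h import *
s=pol()
E
```

```text
t 14.9 pos [ 616.7 -126.3  100.7] rot [180.   -0.  -11.3] mount [ 82.4 -27.5 100.7] tips z 78.7 F_mount [3.  1.7 1.2] gap 15.9 j6 1.51
r 55.6 polar deg -29.6 tool deg -29.7 F rad/tan 1.77 -3.0 Mz [ 0.49 -0.36  0.08]
```

>>> carry_out(deltas=[[[-0.03,0.48,0.01],5,0.17],[[-0.03,0.48,0.01],5,0.17],[[0,0,0],0,0.17],[[0,0,0],0,0.17]])

```text
clock: 15.23
eef_pos: [613.9, -135.5, 100.5]
eef_rot: [-3.141, -0.001, -0.373]
wrist_force: [3.1, 2.9, 1.6]
finger_gap: 16.0
```

```bash
python3 - <<'E'
from h import *
s=pol()
snap('side','side9'); a=cv2.imread('pics/side9.png')[150:300,210:410]; cv2.imwrite('pics/side9z.png',cv2.resize(a,None,fx=4,fy=4,interpolation=cv2.INTER_CUBIC))
E
```

```text
t 15.23 pos [ 613.9 -135.5  100.5] rot [-1.80e+02 -1.00e-01 -2.14e+01] mount [ 76.8 -35.3 100.5] tips z 78.5 F_mount [3.9 1.8 1.6] gap 16.0 j6 1.67
r 55.5 polar deg -39.5 tool deg -39.8 F rad/tan 1.83 -3.86 Mz [ 0.57 -0.35 -0.03]
```

View pics/side9z.png

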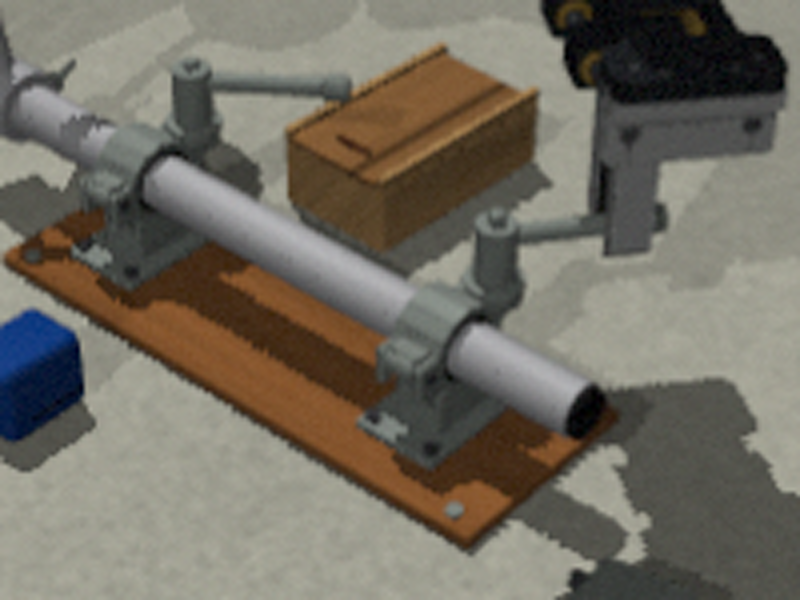

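>>> carry_out(deltas=[[[-0.02,0.48,0.01],5,0.17],[[-0.02,0.48,0.01],5,0.17],[[0,0,0],0,0.17],[[0,0,0],0,0.17]])

```text
clock: 15.62
eef_pos: [609.6, -144.1, 100.2]
eef_rot: [-3.141, -0.001, -0.549]
wrist_force: [3.1, 3.2, 1.9]
finger_gap: 16.0
```

```bash
python3 - <<'E'
from h import *
s=pol()
E
```

```text
t 15.62 pos [ 609.6 -144.1  100.2] rot [-180.    -0.   -31.5] mount [ 70.  -42.1 100.2] tips z 78.2 F_mount [4.  2.1 1.9] gap 16.0 j6 1.83
r 55.4 polar deg -49.5 tool deg -49.8 F rad/tan 0.99 -4.37 Mz [ 0.59 -0.59  0.02]
```

>>> carry_out(deltas=[[[-0.02,0.48,0.01],5,0.17],[[0,0,0],0,0.17],[[0,0,0],0,0.17]])

```text
clock: 15.87
eef_pos: [607.0, -148.0, 100.2]
eef_rot: [-3.141, -0.001, -0.636]
wrist_force: [4.0, 2.7, 1.4]
finger_gap: 15.9
```

```bash
python3 - <<'E'
from h import *
for i in range(4): s=pol(); vision.camera('top')
E
```

```text
t 15.87 pos [ 607.  -148.   100.2] rot [-1.80e+02 -1.00e-01 -3.65e+01] mount [ 66.3 -45.  100.2] tips z 78.2 F_mount [4.7 1.3 1.4] gap 15.9 j6 1.91
r 55.4 polar deg -54.3 tool deg -54.8 F rad/tan 1.66 -4.55 Mz [ 0.66 -0.65  0.05]
t 15.92 pos [ 607.  -148.   100.2] rot [-1.80e+02 -1.00e-01 -3.64e+01] mount [ 66.3 -45.  100.2] tips z 78.2 F_mount [4.9 2.2 0.4] gap 16.2 j6 1.91
r 55.4 polar deg -54.3 tool deg -54.8 F rad/tan 1.0 -5.31 Mz [ 0.65 -0.63 -0.01]
t 15.97 pos [ 607.  -148.   100.2] rot [-1.80e+02 -1.00e-01 -3.64e+01] mount [ 66.3 -45.  100.2] tips z 78.2 F_mount [3.9 0.8 1.7] gap 16.3 j6 1.91
r 55.4 polar deg -54.3 tool deg -54.8 F rad/tan 1.59 -3.63 Mz [ 0.66 -0.69  0.01]
t 16.02 pos [ 607.  -147.9  100.2] rot [-1.80e+02 -1.00e-01 -3.64e+01] mount [ 66.3 -45.  100.2] tips z 78.2 F_mount [5.9 2.9 1.6] gap 16.0 j6 1.91
r 55.4 polar deg -54.3 tool deg -54.8 F rad/tan 0.97 -6.48 Mz [ 0.67 -0.61  0.02]
```

>>> carry_out(deltas=[[[0,0.2,0.01],2,0.17],[[0,0.2,0],2,0.17]])

```text
clock: 16.23
eef_pos: [604.8, -150.8, 100.2]
eef_rot: [-3.14, -0.001, -0.707]
wrist_force: [5.6, 6.7, 2.0]
finger_gap: 15.9
```

```bash
python3 - <<'E'
from h import *
for i in range(4): s=pol(); vision.camera('side')
E
```

```text
t 16.23 pos [ 604.8 -150.8  100.2] rot [-1.799e+02 -1.000e-01 -4.050e+01] mount [ 63.3 -46.9 100.2] tips z 78.2 F_mount [7.4 4.6 2. ] gap 15.9 j6 1.97
r 55.3 polar deg -58.0 tool deg -58.9 F rad/tan -0.12 -8.74 Mz [ 1.22 -0.94  0.01]
t 16.28 pos [ 604.6 -151.1  100.1] rot [-1.799e+02 -1.000e-01 -4.070e+01] mount [ 63.  -47.1 100.1] tips z 78.1 F_mount [7.1 3.1 2.8] gap 16.3 j6 1.98
r 55.4 polar deg -58.4 tool deg -59.1 F rad/tan 1.01 -7.68 Mz [ 1.01 -0.78  0.06]
t 16.33 pos [ 604.7 -151.   100.2] rot [-1.799e+02 -1.000e-01 -4.050e+01] mount [ 63.1 -47.1 100.2] tips z 78.2 F_mount [6.6 1.9 2.1] gap 16.3 j6 1.97
r 55.4 polar deg -58.3 tool deg -58.9 F rad/tan 1.75 -6.66 Mz [ 0.92 -0.78  0.09]
t 16.38 pos [ 604.7 -151.   100.1] rot [-1.799e+02 -1.000e-01 -4.040e+01] mount [ 63.1 -47.1 100.1] tips z 78.1 F_mount [6.7 2.  2.5] gap 15.9 j6 1.97
r 55.4 polar deg -58.2 tool deg -58.8 F rad/tan 1.76 -6.73 Mz [ 0.87 -0.72  0.02]
```

>>> carry_out(deltas=[[[0,-0.1,0],0,0.17],[[0,-0.2,0],0,0.3],[[0,0,0],0,0.3],[[0,0,-2],0,0.3],[[0,0,-4],0,0.3],[[0,0,-4],0,0.3],[[0,0,-4],0,0.3],[[0,0,-2],0,0.3],[[0,0,0],0,0.3]])

```text
clock: 17.18
eef_pos: [607.1, -149.7, 265.2]
eef_rot: [-3.139, -0.007, -0.709]
wrist_force: [1.0, 0.2, -0.0]
finger_gap: 28.1
```

```bash
python3 - <<'E'
from h import *
s=pol()
for n in ('side','top'):
    p,d=snap(n,n+'10'); M=tom(cloud(n,d)); M[d==0]=-999
    q=M[(M[...,0]>34)&(M[...,0]<100)&(M[...,1]>-90)&(M[...,1]<-15)&(M[...,2]>80)&(M[...,2]<105)]
    if len(q)>5:
        u,sv,vt=np.linalg.svd(q-q.mean(0)); print(n,'lever',len(q),q.mean(0).round(1),vt[0].round(3))
    q=M[(M[...,0]>20)&(M[...,0]<50)&(abs(M[...,1])<12)&(M[...,2]>78)&(M[...,2]<110)]
    if len(q)>3: print('hub',q.mean(0).round(1),np.percentile(q,[3,97],axis=0).round(1).tolist())
    a=cv2.imread(f'pics/{n}10.png')[150:300,210:410]; cv2.imwrite(f'pics/{n}10z.png',cv2.resize(a,None,fx=4,fy=4,interpolation=cv2.INTER_CUBIC))
E
```

```text
t 17.18 pos [ 607.1 -149.7  265.2] rot [-179.9   -0.4  -40.6] mount [ 65.8 -46.7 265.2] tips z 243.2 F_mount [ 1.  -0.2 -0. ] gap 28.1 j6 1.98
r 56.5 polar deg -55.7 tool deg -59.0 F rad/tan 0.66 -0.77 Mz [0.02 0.17 0.05]
side lever 219 [ 59.1 -41.6  89.3] [ 0.557 -0.831  0.015]
hub [30.6 -3.8 90.6] [[23.9, -10.6, 79.2], [41.7, 6.0, 100.8]]
```

View pics/side10z.png

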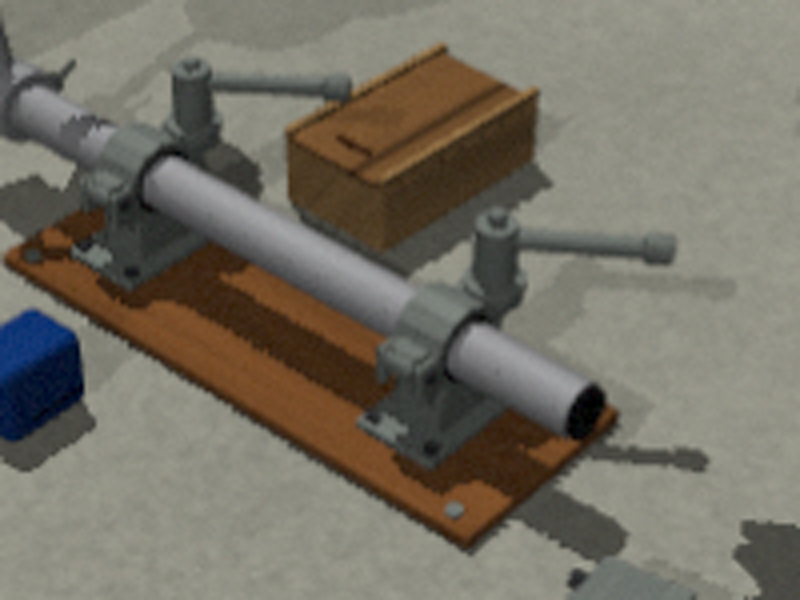

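View pics/top10z.png

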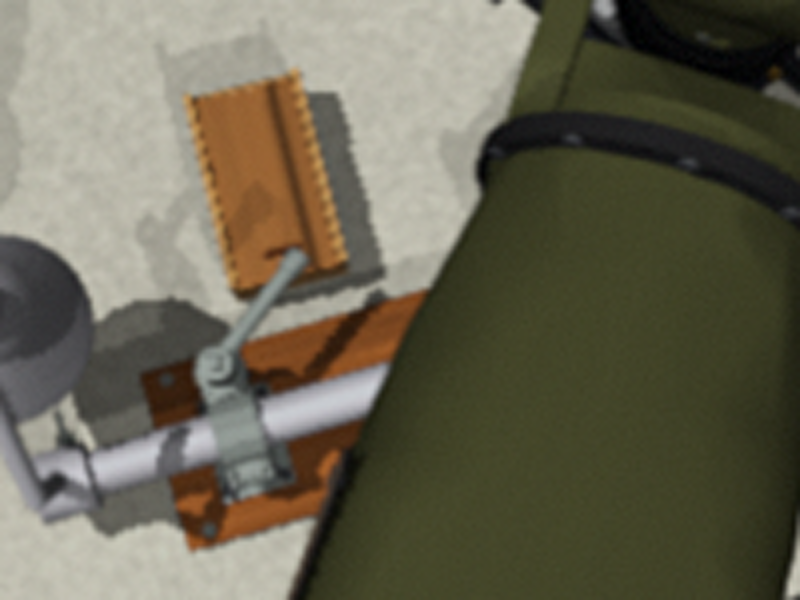

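```bash
python3 - <<'E'
from h import *
st(); print(workorder.sign_off())
E
```

```text
t 17.28 pos [ 606.  -149.4  259.6] rot [180.   -0.  -40.6] mount [ 64.9 -46.  259.6] tips z 237.6 F_mount [ 0.8 -0.6 -0.2] gap 28.2 j6 1.98
the job is handed in; nothing more can be done
None
```

I closed the clamp and handed the job in at 17.3 s. No verdict was reported.

- **Hinged half:** I pushed it over and pressed its ear down with about 16 N. The fingertips stopped 61.7 mm high, against 62 mm for a closed ear, and it stayed down when I let go.
- **Bolt:** I swung it upright with the closed fingers until it met the bottom of the slot at about 7 N. The pictures show it upright.
- **Nut:** I turned the lever clockwise about 140°. The last push read about 8.5 N while moving and settled at about 6.7 N. The moving peak is slightly above the 6 to 8 N hand-tight band, but well below the 12 N crush level.

**Last checks:**
- The final side picture shows the half down, the bolt upright and the lever at about -56°, not sprung back.
- The arm was clear of everything, about 240 mm up at the fingertips.
- I touched none of the other things. The box and sharpener look unmoved, but I did not re-measure the tumbler or the punch.

**Not confirmed or in disagreement:**
- The clamping force on the tube could not be measured directly; I judged it only from the lever push.
- The push rose by about 1 N per 10° when held still, less than the roughly 1.7 N stated, so I relied on the moving and settled readings together.
- The arm hid the clamp from the top camera at the end, so the final look is from the side only.

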